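Count three rollers on a tilting board

TASK

Count out three rollers on the counting board: lift its channel end by the bar so that the rollers roll down the lane and fill all three pockets, then lower it, and lift the other end so that the surplus rolls back into the channel. Leave the board flat on the bench with a roller in each pocket and the other two in the channel; let it down gently, never letting it drop, and do not touch the rollers with the gripper or disturb the column, the beaker and the mouse.

Things in the scene. Friction and masses are not known exactly. Their poses are not given: they have to be found in the camera images.
- board: Counting board, a loose grey tray of 0.5 to 1 kg standing flat on the bench, 304 mm long, 79 wide, 60 high. Origin: on the underside's centre line; x runs along it from the channel end (outer face x = -154 mm) to the far end (+150 mm), z up. Inside is one straight lane 67 mm wide between 6 mm walls: channel, level field with three crosswise pockets (top 29 mm above the underside), far trough.
- channel_mouth (a point): Edge where the channel meets the field, mid-lane, board x = -22 mm, z = 29 mm. The channel runs from here to x = -148 mm; its floor slopes down 6 degrees towards the channel end. Rollers resist rolling: they set off at tilts of 12 to 20 degrees, may hang in the dip over a filled pocket or on each other, and nearly all come down at 30 to 38 degrees held a second. Look; tilt again if some hang.
- far_trough (a point): Edge where the field meets the far trough, mid-lane, board x = 92 mm, z = 29 mm; the trough runs to x = 144 mm, its floor sloping down 6 degrees towards the far end. When one end is lifted, the board pivots on the bottom edge of its other end, which friction holds on the bench. Up to 40 degrees the lower bar clears the bench and rollers stay in their pockets.
- channel_bar (a point): Middle of the lifting bar at the channel end: round steel bar, 12 mm thick, 67 mm long, level and crosswise (along the board's y), 48 mm above the underside, at board x = -194 mm; a 34 mm gap to the end wall, whose top is 60 mm up. 14 mm high side arms carry its two ends. It turns between gripper pads that pinch it at up to 40 N, so the gripper may stay upright. Axes as the board.
- far_bar (a point): Middle of the same kind of lifting bar at the far end, at board x = +190 mm, 48 mm above the underside, 34 mm gap to the end wall. From either bar to the edge the board pivots on is 344 mm along the board. Axes as the board.
- pocket1 (a point): Where the centre of a roller lies when it is in pocket 1 (nearest the channel): a crosswise slot 26 mm along the board, 67 mm across, 23 mm deep, open at the top, at board x = 1 mm, z = 18 mm; a roller in it stands 1 mm proud of the field. Axes as the board.
- pocket2 (a point): Where the centre of a roller lies when it is in pocket 2 (the middle one): a crosswise slot 26 mm along the board, 67 mm across, 23 mm deep, open at the top, at board x = 35 mm, z = 18 mm; a roller in it stands 1 mm proud of the field. Axes as the board.
- pocket3 (a point): Where the centre of a roller lies when it is in pocket 3 (farthest from the channel): a crosswise slot 26 mm along the board, 67 mm across, 23 mm deep, open at the top, at board x = 69 mm, z = 18 mm; a roller in it stands 1 mm proud of the field. Axes as the board.
- roller1_center (a point): Centre of roller 1, one of five identical loose white plastic cylinders with flat ends, 24 mm in diameter, 64 mm long, about 40 g, axis = its own y; all five start side by side in the channel, lying crosswise.
- roller2_center (a point): Centre of roller 2, one of five identical loose white plastic cylinders with flat ends, 24 mm in diameter, 64 mm long, about 40 g, axis = its own y; all five start side by side in the channel, lying crosswise.
- roller3_center (a point): Centre of roller 3, one of five identical loose white plastic cylinders with flat ends, 24 mm in diameter, 64 mm long, about 40 g, axis = its own y; all five start side by side in the channel, lying crosswise.
- roller4_center (a point): Centre of roller 4, one of five identical loose white plastic cylinders with flat ends, 24 mm in diameter, 64 mm long, about 40 g, axis = its own y; all five start side by side in the channel, lying crosswise.
- roller5_center (a point): Centre of roller 5, one of five identical loose white plastic cylinders with flat ends, 24 mm in diameter, 64 mm long, about 40 g, axis = its own y; all five start side by side in the channel, lying crosswise.
- column: Bystander: steel flanged tube standing upright, 124 mm across its flanges, 200 mm high, heavy. Origin: centre of its underside.
- beaker: Bystander: glass beaker, 72 mm across, 95 mm high. Origin: centre of its underside.
- mouse: Bystander: black computer mouse, 105 x 60 mm, 30 mm high. Origin: centre of its underside.
Not all that is in view belongs to the job. Leave any green look-alike of the part that bears roller3_center alone. What is shaped like the part that bears roller5_center but green is not meant.

How it is judged:
On the way, in this order (a step that is already met when the one before it is completed fails the run):
1. the channel end has been lifted (its bar more than 90 mm above the bench) (height (world z) of channel_bar above 0.09 m), for 0.2 s.
2. then the far end has been lifted (its bar more than 90 mm above the bench) (height (world z) of far_bar above 0.09 m), for 0.2 s.
At the end, for the whole second after the job is handed in: Each pocket holds a roller (centre within 8 mm of its site), the other two lie in the channel (centre 10 mm or more inside its mouth), and the board is released, at rest, right side up and flat on the bench (tilt under 0.03 rad, underside within 4 mm of it) (distance between any of roller1_center, roller2_center, roller3_center, roller4_center, roller5_center and pocket1 below 0.008 m and distance between any of roller1_center, roller2_center, roller3_center, roller4_center, roller5_center and pocket2 below 0.008 m and distance between any of roller1_center, roller2_center, roller3_center, roller4_center, roller5_center and pocket3 below 0.008 m and (distance between roller1_center and pocket1 below 0.008 m or distance between roller1_center and pocket2 below 0.008 m or distance between roller1_center and pocket3 below 0.008 m or (x of roller1_center in the frame of board between -0.148 and -0.032 m and z of roller1_center in the frame of board between 0.012 and 0.055 m and y of roller1_center in the frame of board between -0.03 and 0.03 m)) and (distance between roller2_center and pocket1 below 0.008 m or distance between roller2_center and pocket2 below 0.008 m or distance between roller2_center and pocket3 below 0.008 m or (x of roller2_center in the frame of board between -0.148 and -0.032 m and z of roller2_center in the frame of board between 0.012 and 0.055 m and y of roller2_center in the frame of board between -0.03 and 0.03 m)) and (distance between roller3_center and pocket1 below 0.008 m or distance between roller3_center and pocket2 below 0.008 m or distance between roller3_center and pocket3 below 0.008 m or (x of roller3_center in the frame of board between -0.148 and -0.032 m and z of roller3_center in the frame of board between 0.012 and 0.055 m and y of roller3_center in the frame of board between -0.03 and 0.03 m)) and (distance between roller4_center and pocket1 below 0.008 m or distance between roller4_center and pocket2 below 0.008 m or distance between roller4_center and pocket3 below 0.008 m or (x of roller4_center in the frame of board between -0.148 and -0.032 m and z of roller4_center in the frame of board between 0.012 and 0.055 m and y of roller4_center in the frame of board between -0.03 and 0.03 m)) and (distance between roller5_center and pocket1 below 0.008 m or distance between roller5_center and pocket2 below 0.008 m or distance between roller5_center and pocket3 below 0.008 m or (x of roller5_center in the frame of board between -0.148 and -0.032 m and z of roller5_center in the frame of board between 0.012 and 0.055 m and y of roller5_center in the frame of board between -0.03 and 0.03 m)) and angle between board's own z axis and vertical below 0.03 rad and height (world z) of board between -0.004 and 0.004 m and linear speed of board below 0.02 m/s); the robot touches nothing.
It fails at once if the board is dropped (it turns faster than 3 rad/s) (angular speed of board above 3 rad/s).
It fails at once if the gripper touches a roller (more than 1 N) (contact force between the fingers and roller1 above 1 N or contact force between the fingers and roller2 above 1 N or contact force between the fingers and roller3 above 1 N or contact force between the fingers and roller4 above 1 N or contact force between the fingers and roller5 above 1 N).
It fails at once if the column, the beaker or the mouse is moved by more than 20 mm (distance of any of column, beaker, mouse from where it was at the start of the episode above 0.02 m).
It also fails if it takes over 72 s, if anything falls off the work surface, if the arm or the gripper's body presses on something with over 40 N, if the wrist force passes 120 N, or if a joint passes its speed limit or range.

ROBOT

A 7-joint arm with a two-finger parallel gripper is mounted at the origin on the work surface. World frame = base frame: x ahead of the robot, y to its left, z up, the work surface at z = 0. Lengths are in m, angles in rad, forces in N, time in s.
With the tool pointing down it reaches from about 0.4 to 0.85 m from the base axis. Payload 10.4 kg.
Tool frame: the origin (TCP) lies midway between the tips of the shut fingers; the grasp point (between the pads) lies 19 mm behind it; z points along the fingers, y is the line along which they close (so a half turn about z gives the same grasp; the last joint's range is limited). The gripper opens to 87 mm and grips with 3 to 60 N. Pads are 19 mm wide; open, the fingers measure 117 mm over their backs; the gripper's body (75 mm by 190 mm) begins 51 mm behind the grasp point.
Start: joints at [-1.142, 0.332, -0.065, 1.46, 0.022, 1.35, -0.088], TCP at [0.273, 0.562, 0.223] pointing down, gripper open.
Joint ranges: [-2.6, 2.6], [-0.5, 2.12], [-1.47, 1.34], [0.16, 2.42], [-1.27, 4.41], [0.06, 2.06], [-2.6, 2.6]. Speed limits (rad/s): [2.22, 2.22, 2.79, 2.79, 3.14, 3.14, 3.14].

INTERFACE

Orientations are given as a unit quaternion [x, y, z, w].
In Python, from bench import r gives the robot as it stands.
- The arm moves only by the tool move_arm, never from a script. Its argument "targets" is a list of rows, each a list of 3 entries, a list of its own where there are three numbers: the shift along the tool's x, y, z in cm, then the turn, a rotation vector about the tool's x, y, z in rad, then the opening in per cent of the stroke, from 0 (shut) to 100 (fully open). In form: [[[x, y, z], [wx, wy, wz], gripper], ...]. A call has 1 to 20 rows; each row shifts and turns the commanded pose from where the row before left it, along the tool's axes as they then stand; what a row does not reach is not made up. A row lasts 1/8 s, in which the tool goes at most 62.5 mm and 10.7 degrees, less where a joint would pass 70% of its speed; a pose out of reach is approached as far as the arm can. A call with a gripper value outside its range is refused whole. The fingers move at their own pace and stop on an object; "grip_force" is the grip in N (left out, the last holds). Time passes only in rows, so rows that do not move let the fingers close. It gives the time, the measured TCP pose, the force, the opening and the grip force at its end, in the units of the state.
- r.read_state(): the state, without advancing time (a new reading comes with each control period).
- r.camera(name): name is "scene" or "side" or "wrist"; returns a dict with "image" (384x512x3 uint8, blue, green, red), "vertical_fov" (degrees; the focal length in pixels is half the picture's height over the tangent of half this angle, whatever the lens; pixels are square), "cx", "cy" (the principal point, pixels), "cam_to_world" (4x4, takes a point from camera to world coordinates). Camera axes: x right, y down, z forward; pixel columns grow to the right and rows downward; lengths in m; the calibration is good to about 2 mm. A picture is of the moment at which its call begins. There is no depth.
- r.close_job(): hands the job in; it is judged then, once.
The state is a dict: "time": time; "joint_positions": joint angles; "joint_vel": joint speeds; "joint_torque": joint torques, N m; "ee_pos": TCP position; "eef_rot": TCP orientation; "ft_force": force on the tool from outside, world axes, zero at the start; "torque": the same for the moment, N m; "width": finger opening in m; "grip_force": force on a finger pad.
Only numpy, scipy, OpenCV 4.12 (cv2) and the standard library are available. Lean on these libraries where they do the work, as an engineer would, in place of code of your own. Each camera call takes 0.05 s, during which the arm holds its last target. There are 200 camera calls.

## Working session

There is one attempt and no reset: what is moved stays moved. The work goes in short steps, Python scripts to look and compute and a tool call to move; the robot and the scene stay as the last step left them, time stands still between calls to the robot, and variables do not carry over. Pictures are saved under pics/ and viewed, at most 10 in all, crops included, and the job is handed in when it is done.

Besides the shell and the picture viewer there is one more tool, called after ">>>" as a command line: name --argument value ..., lists and objects as JSON in quotes. move_arm: Moves the arm, as the interface text tells. Its arguments: {"type":"object","properties":{"targets":{"type":"array"},"grip_force":{"type":"number"}},"required":["targets"]}

```bash
mkdir -p pics
cat > h.py <<'E'
import numpy as np, cv2
from bench import r
def shot(n,f):
    c=r.camera(n); cv2.imwrite(f'pics/{f}.png',c['image']); np.save(f'pics/{f}.npy',np.array([c['vertical_fov'],c['cx'],c['cy'],*np.array(c['cam_to_world']).ravel()])); return c['image']
def ray(f,u,v,z):
    a=np.load(f'pics/{f}.npy'); T=a[3:].reshape(4,4); F=192/np.tan(np.radians(a[0]/2))
    d=T[:3,:3]@[(u-a[1])/F,(v-a[2])/F,1]; o=T[:3,3]; return o+d*(z-o[2])/d[2]
def proj(f,p):
    a=np.load(f'pics/{f}.npy'); T=a[3:].reshape(4,4); F=192/np.tan(np.radians(a[0]/2))
    q=T[:3,:3].T@(np.array(p)-T[:3,3]); return a[1]+F*q[0]/q[2],a[2]+F*q[1]/q[2]
E
python3 - <<'E'
from h import *
a=shot('scene','s0');b=shot('side','d0')
cv2.imwrite('pics/s0b.png',cv2.resize(a,(800,600)));cv2.imwrite('pics/d0b.png',cv2.resize(b,(800,600)))
s=r.read_state();print(s['ee_pos'],s['eef_rot'],s['width'],s['time'])
for f in('s0','d0'):print(np.load(f'pics/{f}.npy').round(3))
E
```

```text
[0.27275936 0.56197016 0.22183453] [ 2.23996468e-01  9.74589750e-01 -6.27768924e-04 -8.89568596e-05] 0.08727877401018415 0.1
[ 4.64260e+01  2.53974e+02  1.92778e+02  8.85000e-01  3.91000e-01
 -2.55000e-01  8.26000e-01  4.66000e-01 -7.45000e-01  4.76000e-01
 -6.15000e-01 -4.00000e-03 -5.40000e-01 -8.42000e-01  1.11600e+00
  0.00000e+00  0.00000e+00  0.00000e+00  1.00000e+00]
[ 5.44560e+01  2.56706e+02  1.89589e+02  8.89000e-01 -3.16000e-01
  3.30000e-01  1.55000e-01 -4.57000e-01 -6.27000e-01  6.31000e-01
 -6.72000e-01  8.00000e-03 -7.12000e-01 -7.02000e-01  8.19000e-01
  0.00000e+00  0.00000e+00  0.00000e+00  1.00000e+00]
```

View pics/s0b.png

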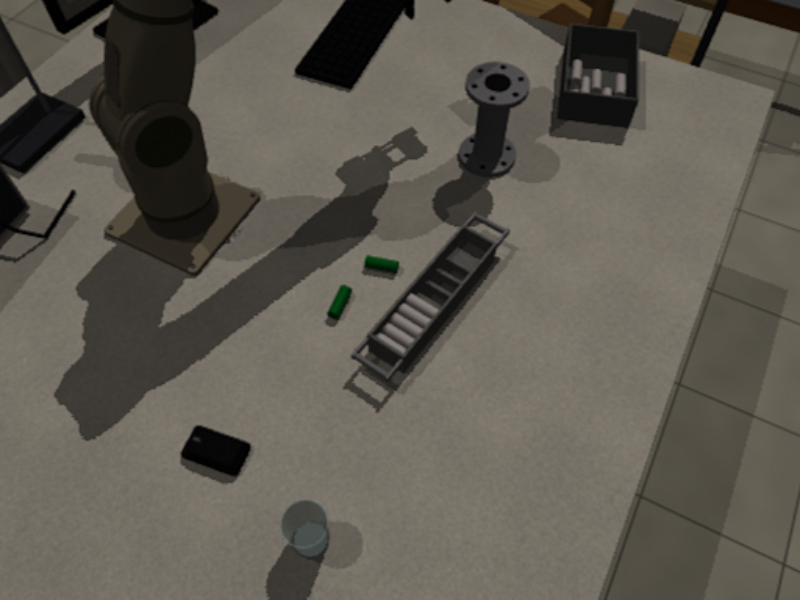

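View pics/d0b.png

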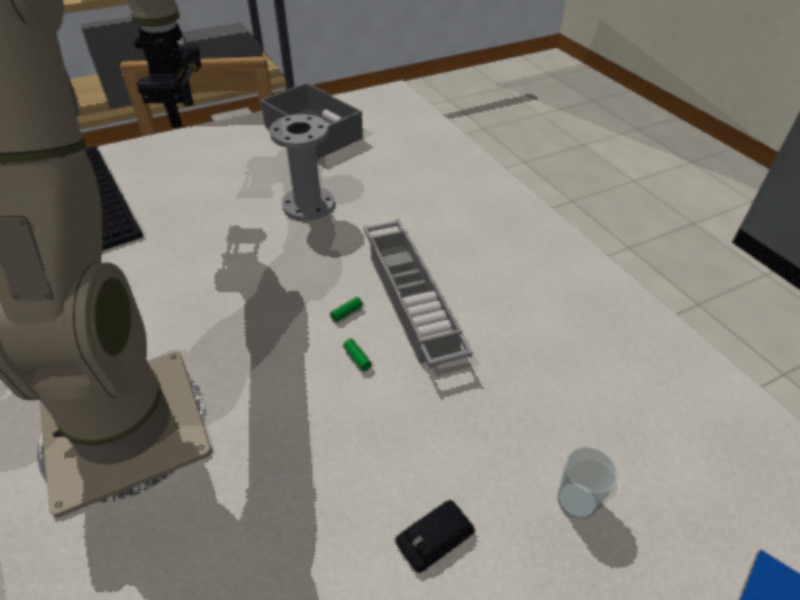

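The rollers sit at the near end of the board. In the 800x600 scene view the channel bar is near (375,367) and the far bar near (490,225). The column stands just beyond the far end, at about (487,155). Next I'll enlarge crops of both views.

Run:
```python
import cv2,numpy as np
a=cv2.imread('pics/s0.png')[130:250,215:335]; b=cv2.imread('pics/d0.png')[135:255,215:315]
b=cv2.copyMakeBorder(b,0,0,0,20,0)
o=np.hstack([cv2.resize(x,(400,400),interpolation=cv2.INTER_CUBIC) for x in(a,b)])
o=np.clip(o*1.6,0,255).astype('uint8')
cv2.imwrite('pics/c1.png',cv2.resize(o,(800,400)))
```

```text
(no output)
```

View pics/c1.png

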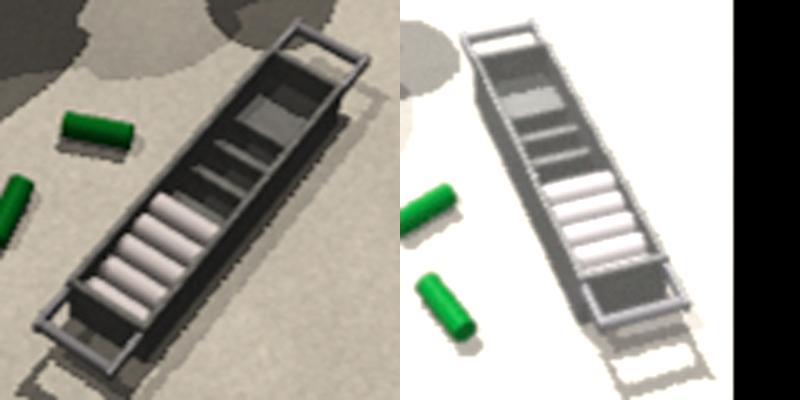

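The crop shows the channel bar centred at crop (75,348) in the scene view and (642,311) in the side view. The far bar is at (332,43) and (500,31).

Run:
```python
from h import *
from scipy.spatial.transform import Rotation as R
P=[]
for f,c,fa in(('s0',(237.2,234.1),(314.3,142.6)),('d0',(287.4,228.0),(244.7,144.0))):
    C=ray(f,*c,.048);Fa=ray(f,*fa,.048);P.append((C,Fa));d=Fa-C
    print(f,C.round(4),Fa.round(4),np.linalg.norm(d).round(4),np.degrees(np.arctan2(d[1],d[0])).round(2))
C,Fa=np.mean(P,axis=0)
d=Fa-C;print('mean',C,Fa,np.linalg.norm(d),np.degrees(np.arctan2(d[1],d[0])),np.hypot(*C[:2]),np.hypot(*Fa[:2]))
for f,u,v,n in(('s0',486,157,'column'),('d0',309,203,'column'),('s0',215,455,'m'),('d0',435,538,'m'),('s0',310,540,'bk'),('d0',583,500,'bk')):print(n,ray(f,u*.64,v*.64,0).round(3))
s=r.read_state();M=R.from_quat(s['eef_rot']).as_matrix();print(M.round(3))
```

```text
s0 [ 0.5245 -0.1471  0.048 ] [0.5812 0.2366 0.048 ] 0.3879 81.59
d0 [ 0.5245 -0.1459  0.048 ] [0.5818 0.2331 0.048 ] 0.3832 81.41
mean [ 0.5245292  -0.14648216  0.048     ] [0.58151439 0.23483971 0.048     ] 0.3855563315013204 81.50054933695323 0.5445988448449895 0.6271432690617383
column [0.486 0.439 0.   ]
column [0.489 0.444 0.   ]
m [ 0.362 -0.392  0.   ]
m [ 0.362 -0.389  0.   ]
bk [ 0.575 -0.436  0.   ]
bk [ 0.585 -0.44   0.   ]
[[-0.9    0.437 -0.   ]
 [ 0.437  0.9   -0.001]
 [-0.    -0.001 -1.   ]]
```

>>> move_arm --targets '[[[0, 0, -4], [0, 0, -0.152], 37], [[0, 0, -4], [0, 0, -0.152], 37], [[-2.2, -4.15, 0], [0, 0, 0], 37], [[-2.2, -4.15, 0], [0, 0, 0], 37], [[-2.2, -4.15, 0], [0, 0, 0], 37], [[-2.2, -4.15, 0], [0, 0, 0], 37], [[-2.2, -4.15, 0], [0, 0, 0], 37], [[-2.2, -4.15, 0], [0, 0, 0], 37], [[-2.2, -4.15, 0], [0, 0, 0], 37], [[-2.2, -4.15, 0], [0, 0, 0], 37], [[-2.2, -4.15, 0], [0, 0, 0], 37], [[-2.2, -4.15, 0], [0, 0, 0], 37], [[-2.2, -4.15, 0], [0, 0, 0], 37], [[-2.2, -4.15, 0], [0, 0, 0], 37], [[-2.2, -4.15, 0], [0, 0, 0], 37], [[-2.2, -4.15, 0], [0, 0, 0], 37], [[-2.2, -4.15, 0], [0, 0, 0], 37], [[-2.2, -4.15, 0], [0, 0, 0], 37], [[0, 0, 0], [0, 0, 0], 37], [[0, 0, 0], [0, 0, 0], 37]]'

```text
time: 2.6
ee_pos: [0.5231, -0.1458, 0.3021]
eef_rot: [0.074, 0.997, 0.0, -0.0]
ft_force: [-0.8, 0.2, -0.3]
width: 0.0325
grip_force: 0.0
```

```bash
cat >> h.py <<'E'
from scipy.spatial.transform import Rotation as R
C0=np.array([.5245,-.1465,.048]);F0=np.array([.5815,.2348,.048])
def delta(p,yaw=81.5):
    s=r.read_state();M=R.from_quat(s['eef_rot']).as_matrix();e=np.array(s['ee_pos'])
    print('t',round(s['time'],2),'tcp',e.round(4),'w',round(s['width'],4),'F',np.round(s['ft_force'],1),'grip',np.round(s['grip_force'],1),'j',np.round(s['joint_positions'],2))
    print('yaw tool y',np.degrees(np.arctan2(M[1,1],M[0,1])).round(2),'tilt',M[2].round(4))
    print('tool delta cm',(M.T@(np.array(p)-e)*100).round(2))
E
python3 -c "
from h import *
delta(C0-[0,0,.019])
a=shot('wrist','w1');cv2.imwrite('pics/w1b.png',a)
print(proj('w1',C0),proj('w1',F0))"
```

```text
t 2.6 tcp [ 0.5231 -0.1458  0.3021] w 0.0325 F [-0.8  0.2 -0.3] grip 0.0 j [-0.38  0.12  0.63  1.58 -0.07  1.47  1.68]
yaw tool y 81.54 tilt [ 9.e-04  2.e-04 -1.e+00]
tool delta cm [-0.18 -0.06 27.31]
(np.float64(259.25841305401076), np.float64(171.6656608061343)) (np.float64(504.80403355672036), np.float64(171.81315305873466))
```

View pics/w1b.png

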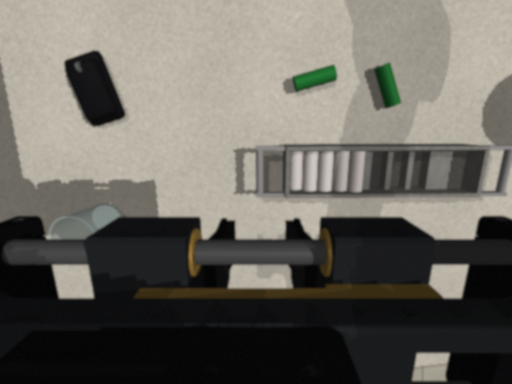

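The wrist view shows the channel bar at pixel (261,171), against a predicted (259,172). The board is aligned with the tool, so I'll descend and pinch.

>>> move_arm --targets '[[[-0.15, 0.05, 5], [0, 0, 0], 37], [[0, 0, 5], [0, 0, 0], 37], [[0, 0, 5], [0, 0, 0], 37], [[0, 0, 5], [0, 0, 0], 37], [[0, 0, 3.5], [0, 0, 0], 37], [[0, 0, 2], [0, 0, 0], 37], [[0, 0, 1.3], [0, 0, 0], 37], [[0, 0, 0.5], [0, 0, 0], 37], [[0, 0, 0], [0, 0, 0], 37], [[0, 0, 0], [0, 0, 0], 0], [[0, 0, 0], [0, 0, 0], 0], [[0, 0, 0], [0, 0, 0], 0], [[0, 0, 0], [0, 0, 0], 0], [[0, 0, 0], [0, 0, 0], 0]]' --grip_force 35

```text
time: 4.4
ee_pos: [0.525, -0.1463, 0.0299]
eef_rot: [0.074, 0.997, -0.0, 0.0]
ft_force: [-1.0, -1.7, 4.7]
width: 0.011
grip_force: 35.0
```

```bash
python3 -c "
from h import *
delta(C0-[0,0,.019])
t=np.radians(np.arange(0,37,3));h=344*(1-np.cos(t))+48*np.sin(t);z=344*np.sin(t)+48*np.cos(t)-48
print(np.c_[np.degrees(t),h,z].round(1)); print(np.c_[np.diff(h),np.diff(z)].round(1))
"
```

```text
t 4.4 tcp [ 0.525  -0.1463  0.0299] w 0.011 F [-1.  -1.7  4.7] grip 35.0 j [-0.29  0.39  0.57  1.9  -0.26  0.92  1.82]
yaw tool y 81.52 tilt [-6.e-04 -1.e-04 -1.e+00]
tool delta cm [ 0.05 -0.02  0.09]
[[  0.    0.    0. ]
 [  3.    3.   17.9]
 [  6.    6.9  35.7]
 [  9.   11.7  53.2]
 [ 12.   17.5  70.5]
 [ 15.   24.1  87.4]
 [ 18.   31.7 104. ]
 [ 21.   40.  120.1]
 [ 24.   49.3 135.8]
 [ 27.   59.3 150.9]
 [ 30.   70.1 165.6]
 [ 33.   81.6 179.6]
 [ 36.   93.9 193. ]]
[[ 3.  17.9]
 [ 3.9 17.8]
 [ 4.8 17.5]
 [ 5.8 17.3]
 [ 6.6 16.9]
 [ 7.5 16.6]
 [ 8.4 16.1]
 [ 9.2 15.7]
 [10.  15.2]
 [10.8 14.6]
 [11.6 14. ]
 [12.3 13.4]]
```

>>> move_arm --targets '[[[0, 0.15, -0.9], [0, 0, 0], 0], [[0, 0.15, -0.89], [0, 0, 0], 0], [[0, 0.39, -1.78], [0, 0, 0], 0], [[0, 0.48, -1.75], [0, 0, 0], 0], [[0, 0.58, -1.73], [0, 0, 0], 0], [[0, 0.66, -1.69], [0, 0, 0], 0], [[0, 0.75, -1.66], [0, 0, 0], 0], [[0, 0.84, -1.61], [0, 0, 0], 0], [[0, 0.92, -1.57], [0, 0, 0], 0], [[0, 1.0, -1.52], [0, 0, 0], 0], [[0, 1.08, -1.46], [0, 0, 0], 0], [[0, 1.16, -1.4], [0, 0, 0], 0], [[0, 0.6, -0.68], [0, 0, 0], 0], [[0, 0.6, -0.66], [0, 0, 0], 0], [[0, 0, 0], [0, 0, 0], 0], [[0, 0, 0], [0, 0, 0], 0], [[0, 0, 0], [0, 0, 0], 0], [[0, 0, 0], [0, 0, 0], 0], [[0, 0, 0], [0, 0, 0], 0], [[0, 0, 0], [0, 0, 0], 0]]'

```text
time: 6.9
ee_pos: [0.5385, -0.0534, 0.2225]
eef_rot: [0.074, 0.997, 0.0, -0.0]
ft_force: [-0.5, -1.8, -2.8]
width: 0.0109
grip_force: 35.0
```

```bash
python3 -c "
from h import *
delta(C0+[0.0139,.0929,.193-.019])
a=shot('scene','s2')[110:260,190:340];b=shot('side','d2')[105:255,190:340]
o=np.hstack([cv2.resize(x,(400,400),interpolation=cv2.INTER_CUBIC) for x in(a,b)])
cv2.imwrite('pics/c2.png',np.clip(o*1.5,0,255).astype('uint8'))"
```

```text
t 6.9 tcp [ 0.5385 -0.0534  0.2225] w 0.0109 F [-0.5 -1.8 -2.8] grip 35.0 j [-0.5   0.15  0.57  1.71 -0.08  1.3   1.51]
yaw tool y 81.53 tilt [ 1.e-04  1.e-04 -1.e+00]
tool delta cm [ 0.01 -0.02  0.05]
```

View pics/c2.png

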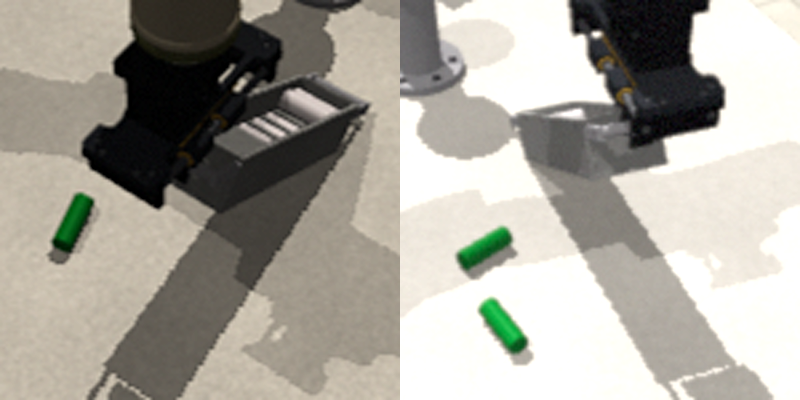

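At 36° the trough appears to hold two rollers and the three pockets look filled. I'll lower it, then look before releasing.

>>> move_arm --targets '[[[0, -0.6, 0.66], [0, 0, 0], 0], [[0, -0.6, 0.68], [0, 0, 0], 0], [[0, -1.16, 1.4], [0, 0, 0], 0], [[0, -1.08, 1.46], [0, 0, 0], 0], [[0, -1.0, 1.52], [0, 0, 0], 0], [[0, -0.92, 1.57], [0, 0, 0], 0], [[0, -0.84, 1.61], [0, 0, 0], 0], [[0, -0.75, 1.66], [0, 0, 0], 0], [[0, -0.66, 1.69], [0, 0, 0], 0], [[0, -0.58, 1.73], [0, 0, 0], 0], [[0, -0.48, 1.75], [0, 0, 0], 0], [[0, -0.39, 1.78], [0, 0, 0], 0], [[0, -0.15, 0.89], [0, 0, 0], 0], [[0, -0.1, 0.5], [0, 0, 0], 0], [[0, -0.05, 0.25], [0, 0, 0], 0], [[0, 0, 0.12], [0, 0, 0], 0], [[0, 0, 0.05], [0, 0, 0], 0], [[0, 0, 0], [0, 0, 0], 0]]'

```text
time: 9.25
ee_pos: [0.5266, -0.148, 0.0327]
eef_rot: [0.074, 0.997, -0.0, 0.002]
ft_force: [-10.7, 0.5, 32.4]
width: 0.011
grip_force: 35.0
```

```bash
python3 -c "
from h import *
delta(C0-[0,0,.019])
a=shot('scene','s3')[110:260,210:360];b=shot('side','d3')[125:245,220:340]
o=np.hstack([cv2.resize(x,(400,400),interpolation=cv2.INTER_CUBIC) for x in(a,b)])
cv2.imwrite('pics/c3.png',np.clip(o*1.3,0,255).astype('uint8'))"
```

```text
t 9.25 tcp [ 0.5266 -0.148   0.0327] w 0.011 F [-10.7   0.5  32.4] grip 35.0 j [-0.3   0.39  0.58  1.9  -0.26  0.93  1.83]
yaw tool y 81.47 tilt [-4.3e-03 -4.0e-04 -1.0e+00]
tool delta cm [0.23 0.12 0.37]
```

View pics/c3.png

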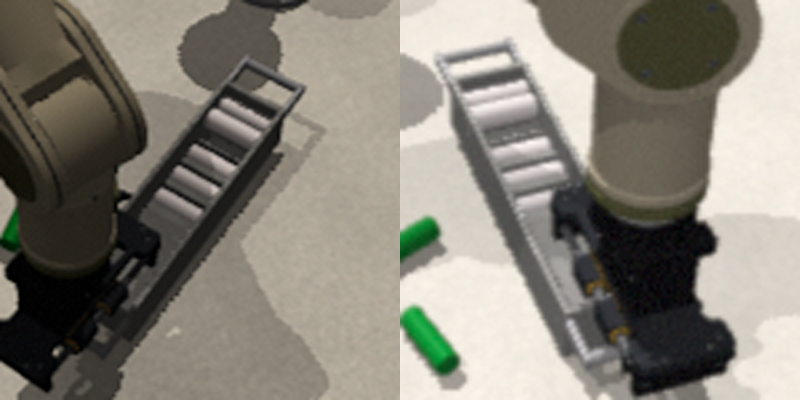

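All three pockets are filled and two rollers are in the trough, so the first phase worked. The tool is pressing down at 32 N, so I'll check the far bar's position by triangulation, then relieve the force and release.

```bash
python3 -c "
from h import *
for z in (.04,.048,.055,.06,.07): print(z,ray('s3',312.3,138.6,z).round(4),ray('d3',242.2,140.0,z).round(4))"
```

```text
0.04 [0.5676 0.2547 0.04  ] [0.5883 0.2664 0.04  ]
0.048 [0.5695 0.2482 0.048 ] [0.5838 0.2568 0.048 ]
0.055 [0.5712 0.2426 0.055 ] [0.5799 0.2483 0.055 ]
0.06 [0.5724 0.2385 0.06  ] [0.5772 0.2423 0.06  ]
0.07 [0.5748 0.2305 0.07  ] [0.5716 0.2303 0.07  ]
```

>>> move_arm --targets '[[[0, 0, -0.1], [0, 0, 0], 0], [[0, 0, -0.1], [0, 0, 0], 0], [[0, 0, -0.1], [0, 0, 0], 0], [[0, 0, 0], [0, 0, 0], 0]]'

```text
time: 9.85
ee_pos: [0.5268, -0.1457, 0.035]
eef_rot: [0.073, 0.997, 0.001, 0.002]
ft_force: [-5.9, 6.3, 22.3]
width: 0.0112
grip_force: 35.0
```

The far end is tipped up about 20 mm because the bar slipped in the pads, so I'm still pushing down. I'll keep raising gently.

>>> move_arm --targets '[[[0, 0, -0.1], [0, 0, 0], 0], [[0, 0, -0.1], [0, 0, 0], 0], [[0, 0, -0.1], [0, 0, 0], 0], [[0, 0, 0], [0, 0, 0], 0], [[0, 0, 0], [0, 0, 0], 0]]'

```text
time: 10.48
ee_pos: [0.5249, -0.1461, 0.0354]
eef_rot: [0.074, 0.997, 0.0, 0.0]
ft_force: [-0.3, 2.7, 3.2]
width: 0.0106
grip_force: 35.0
```

```bash
python3 -c "
from h import *
delta(C0-[0,0,.019])
a=shot('scene','s4')[110:260,210:360];b=shot('side','d4')[125:245,220:340]
o=np.hstack([cv2.resize(x,(400,400),interpolation=cv2.INTER_CUBIC) for x in(a,b)])
cv2.imwrite('pics/c4.png',np.clip(o*1.3,0,255).astype('uint8'))"
```

```text
t 10.47 tcp [ 0.5249 -0.1461  0.0354] w 0.0106 F [-0.3  2.7  3.2] grip 35.0 j [-0.3   0.39  0.58  1.9  -0.26  0.93  1.82]
yaw tool y 81.53 tilt [-1.e-04  0.e+00 -1.e+00]
tool delta cm [ 0.03 -0.05  0.64]
```

View pics/c4.png

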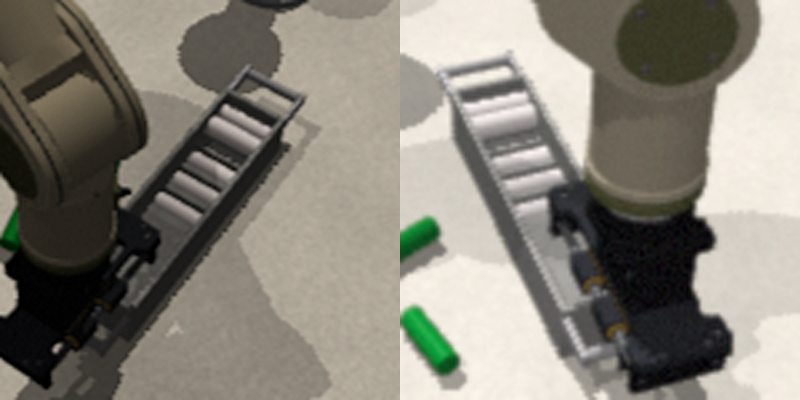

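Now it's flat (F_z back near its baseline, far bar back down). I'll release, rise and go over to the far bar.

>>> move_arm --targets '[[[0, 0, 0], [0, 0, 0], 10], [[0, 0, 0], [0, 0, 0], 20], [[0, 0, 0], [0, 0, 0], 37], [[0, 0, 0], [0, 0, 0], 37], [[0, 0, -2], [0, 0, 0], 37], [[0, 0, -5], [0, 0, 0], 37], [[0, 0, -6], [0, 0, 0], 37], [[0, 0, -6], [0, 0, 0], 37], [[0, 4.8, -3], [0, 0, 0], 37], [[0, 4.8, 0], [0, 0, 0], 37], [[0, 4.8, 0], [0, 0, 0], 37], [[0, 4.8, 0], [0, 0, 0], 37], [[0, 4.8, 0], [0, 0, 0], 37], [[0, 4.8, 0], [0, 0, 0], 37], [[0, 4.8, 0], [0, 0, 0], 37], [[0, 4.8, 0], [0, 0, 0], 37], [[0, 0, 0], [0, 0, 0], 37], [[0, 0, 0], [0, 0, 0], 37]]'

```text
time: 12.82
ee_pos: [0.5815, 0.2329, 0.2551]
eef_rot: [0.074, 0.997, -0.0, -0.0]
ft_force: [0.2, -0.2, 0.1]
width: 0.0324
grip_force: 0.0
```

```bash
python3 -c "
from h import *
Fa=ray('s4',313.0,141.6,.048);Fb=ray('d4',243.5,143.7,.048);print(Fa,Fb)
delta((Fa+Fb)/2-[0,0,.022])
a=shot('wrist','w5');print(proj('w5',(Fa+Fb)/2))
b=shot('side','d5')
o=np.hstack([a[100:292,100:484],cv2.resize(b[125:245,220:360],(224,192))])
cv2.imwrite('pics/c5.png',cv2.resize(o,(798,252)))
"
```

```text
[0.57615348 0.23837612 0.048     ] [0.57889132 0.23634025 0.048     ]
t 12.82 tcp [0.5815 0.2329 0.2551] w 0.0324 F [ 0.2 -0.2  0.1] grip 0.0 j [-0.77  0.33  0.41  1.43 -0.13  1.41  1.06]
yaw tool y 81.5 tilt [-0.    -0.001 -1.   ]
tool delta cm [ 0.46  0.4  22.91]
(np.float64(262.4715367842867), np.float64(172.76719016927564))
```

View pics/c5.png

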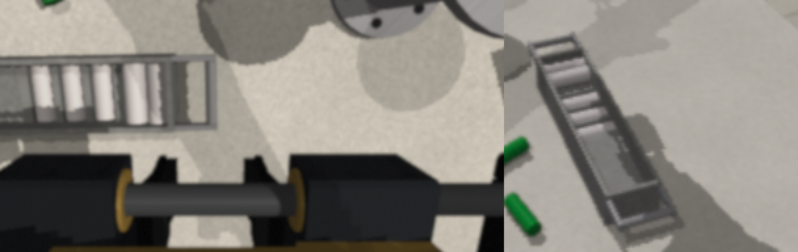

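The wrist view shows the far bar's centre at about pixel (260.5,170). The three pockets are filled, two rollers are in the trough and the channel is empty.

```bash
python3 -c "
from h import *
p=ray('w5',260.5,170,.048);print(p);delta(p-[0,0,.022])"
```

```text
[0.573272  0.2352145 0.048    ]
t 12.93 tcp [0.5816 0.2321 0.2555] w 0.0322 F [-0.8 -0.8 -0.8] grip 0.0 j [-0.77  0.33  0.41  1.43 -0.13  1.41  1.06]
yaw tool y 81.41 tilt [-3.e-04 -3.e-04 -1.e+00]
tool delta cm [ 0.88  0.19 22.95]
```

>>> move_arm --targets '[[[0.6, 0.3, 5], [0, 0, 0], 37], [[0, 0, 5], [0, 0, 0], 37], [[0, 0, 5], [0, 0, 0], 37], [[0, 0, 4], [0, 0, 0], 37], [[0, 0, 2.5], [0, 0, 0], 37], [[0, 0, 1.1], [0, 0, 0], 37], [[0, 0, 0.5], [0, 0, 0], 37], [[0, 0, 0], [0, 0, 0], 37], [[0, 0, 0], [0, 0, 0], 0], [[0, 0, 0], [0, 0, 0], 0], [[0, 0, 0], [0, 0, 0], 0], [[0, 0, 0], [0, 0, 0], 0], [[0, 0, 0], [0, 0, 0], 0]]' --grip_force 40

```text
time: 14.55
ee_pos: [0.5762, 0.2367, 0.0248]
eef_rot: [0.074, 0.997, -0.0, 0.0]
ft_force: [-1.2, -5.6, 6.7]
width: 0.0102
grip_force: 39.0
```

>>> move_arm --targets '[[[0, -0.15, -0.9], [0, 0, 0], 0], [[0, -0.15, -0.89], [0, 0, 0], 0], [[0, -0.39, -1.78], [0, 0, 0], 0], [[0, -0.48, -1.75], [0, 0, 0], 0], [[0, -0.58, -1.73], [0, 0, 0], 0], [[0, -0.66, -1.69], [0, 0, 0], 0], [[0, -0.75, -1.66], [0, 0, 0], 0], [[0, -0.84, -1.61], [0, 0, 0], 0], [[0, -0.92, -1.57], [0, 0, 0], 0], [[0, -1.0, -1.52], [0, 0, 0], 0], [[0, -1.08, -1.46], [0, 0, 0], 0], [[0, -1.16, -1.4], [0, 0, 0], 0], [[0, -0.6, -0.68], [0, 0, 0], 0], [[0, -0.6, -0.66], [0, 0, 0], 0], [[0, 0, 0], [0, 0, 0], 0], [[0, 0, 0], [0, 0, 0], 0], [[0, 0, 0], [0, 0, 0], 0], [[0, 0, 0], [0, 0, 0], 0], [[0, 0, 0], [0, 0, 0], 0], [[0, 0, 0], [0, 0, 0], 0]]'

```text
time: 17.05
ee_pos: [0.5621, 0.1451, 0.2173]
eef_rot: [0.074, 0.997, 0.0, -0.0]
ft_force: [-0.7, -0.9, -5.5]
width: 0.0095
grip_force: 40.0
```

```bash
python3 -c "
from h import *
delta(F0+[-0.0139,-.0929,.193-.019])
a=shot('scene','s6')[110:260,190:340];b=shot('side','d6')[105:255,220:370]
o=np.hstack([cv2.resize(x,(400,400),interpolation=cv2.INTER_CUBIC) for x in(a,b)])
cv2.imwrite('pics/c6.png',np.clip(o*1.3,0,255).astype('uint8'))"
```

```text
t 17.05 tcp [0.5621 0.1451 0.2173] w 0.0095 F [-0.7 -0.9 -5.5] grip 40.0 j [-0.7   0.24  0.44  1.61 -0.11  1.31  1.18]
yaw tool y 81.54 tilt [ 0.  0. -1.]
tool delta cm [-0.6  -0.24 -0.47]
```

View pics/c6.png

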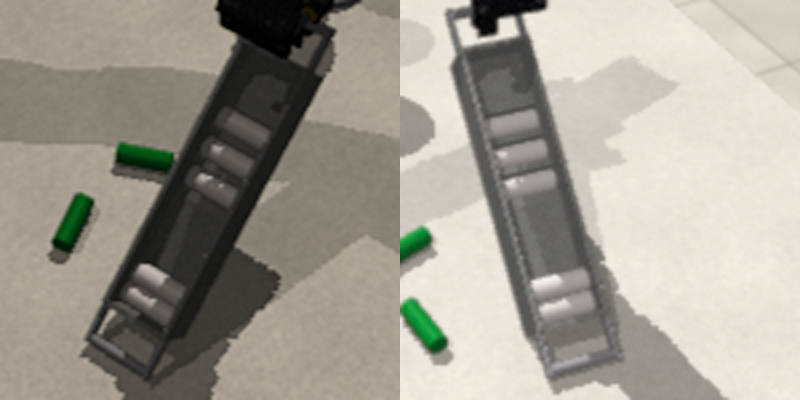

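The two surplus rollers are at the bottom of the channel and all three pockets stay filled. I'll lower it, creeping at the end.

>>> move_arm --targets '[[[0, 0.6, 0.66], [0, 0, 0], 0], [[0, 0.6, 0.68], [0, 0, 0], 0], [[0, 1.16, 1.4], [0, 0, 0], 0], [[0, 1.08, 1.46], [0, 0, 0], 0], [[0, 1.0, 1.52], [0, 0, 0], 0], [[0, 0.92, 1.57], [0, 0, 0], 0], [[0, 0.84, 1.61], [0, 0, 0], 0], [[0, 0.75, 1.66], [0, 0, 0], 0], [[0, 0.66, 1.69], [0, 0, 0], 0], [[0, 0.58, 1.73], [0, 0, 0], 0], [[0, 0.48, 1.75], [0, 0, 0], 0], [[0, 0.39, 1.78], [0, 0, 0], 0], [[0, 0.1, 0.6], [0, 0, 0], 0], [[0, 0.05, 0.2], [0, 0, 0], 0], [[0, 0, 0], [0, 0, 0], 0], [[0, 0, 0], [0, 0, 0], 0]]'

```text
time: 19.15
ee_pos: [0.5759, 0.2354, 0.0347]
eef_rot: [0.074, 0.997, -0.0, 0.0]
ft_force: [-0.2, -1.0, -3.0]
width: 0.0086
grip_force: 40.5
```

>>> move_arm --targets '[[[0, 0, 0.1], [0, 0, 0], 0], [[0, 0.05, 0.1], [0, 0, 0], 0], [[0, 0, 0.1], [0, 0, 0], 0], [[0, 0, 0], [0, 0, 0], 0], [[0, 0, 0], [0, 0, 0], 0]]'

```text
time: 19.77
ee_pos: [0.5757, 0.2365, 0.0312]
eef_rot: [0.074, 0.997, -0.0, -0.0]
ft_force: [-0.2, -2.3, -3.0]
width: 0.0092
grip_force: 40.2
```

>>> move_arm --targets '[[[0, 0, 0.1], [0, 0, 0], 0], [[0, 0, 0.1], [0, 0, 0], 0], [[0, 0, 0], [0, 0, 0], 0], [[0, 0, 0], [0, 0, 0], 0]]'

```text
time: 20.27
ee_pos: [0.5757, 0.2369, 0.0293]
eef_rot: [0.074, 0.997, 0.0, 0.0]
ft_force: [-0.1, -0.9, -3.8]
width: 0.0089
grip_force: 40.4
```

>>> move_arm --targets '[[[0, 0, 0.1], [0, 0, 0], 0], [[0, 0, 0.1], [0, 0, 0], 0], [[0, 0, 0], [0, 0, 0], 0], [[0, 0, 0], [0, 0, 0], 0]]'

```text
time: 20.78
ee_pos: [0.5758, 0.2371, 0.0274]
eef_rot: [0.074, 0.997, 0.0, 0.0]
ft_force: [0.3, 1.5, -2.6]
width: 0.0086
grip_force: 40.7
```

>>> move_arm --targets '[[[0, 0, 0.1], [0, 0, 0], 0], [[0, 0, 0.1], [0, 0, 0], 0], [[0, 0, 0.05], [0, 0, 0], 0], [[0, 0, 0], [0, 0, 0], 0], [[0, 0, 0], [0, 0, 0], 0]]'

```text
time: 21.4
ee_pos: [0.5757, 0.2367, 0.0248]
eef_rot: [0.074, 0.997, 0.0, 0.0]
ft_force: [0.4, 3.0, -1.9]
width: 0.0092
grip_force: 40.6
```

```bash
python3 -c "
from h import *
delta(F0-[0,0,.022])
a=shot('scene','s7')[110:260,190:340];b=shot('side','d7')[125:245,220:340]
o=np.hstack([cv2.resize(x,(400,400),interpolation=cv2.INTER_CUBIC) for x in(a,b)])
cv2.imwrite('pics/c7.png',np.clip(o*1.3,0,255).astype('uint8'))"
```

```text
t 21.4 tcp [0.5757 0.2367 0.0248] w 0.0092 F [ 0.4  3.  -1.9] grip 40.6 j [-0.74  0.52  0.36  1.68 -0.21  0.98  1.12]
yaw tool y 81.53 tilt [-1.e-04  2.e-04 -1.e+00]
tool delta cm [-0.6  -0.11 -0.12]
```

>>> move_arm --targets '[[[0, 0, 0.1], [0, 0, 0], 0], [[0, 0, 0], [0, 0, 0], 0], [[0, 0, 0], [0, 0, 0], 0]]'

```text
time: 21.88
ee_pos: [0.5757, 0.2367, 0.0237]
eef_rot: [0.074, 0.997, 0.0, -0.0]
ft_force: [0.5, 2.3, -1.9]
width: 0.0092
grip_force: 40.4
```

>>> move_arm --targets '[[[0, 0, 0.1], [0, 0, 0], 0], [[0, 0, 0.1], [0, 0, 0], 0], [[0, 0, 0], [0, 0, 0], 0], [[0, 0, 0], [0, 0, 0], 0]]'

```text
time: 22.38
ee_pos: [0.5757, 0.2366, 0.0217]
eef_rot: [0.074, 0.997, 0.0, -0.0]
ft_force: [0.7, 2.7, -2.7]
width: 0.0088
grip_force: 40.5
```

```bash
python3 -c "
from h import *
b=shot('side','d8'); a=cv2.imread('pics/d5.png')
u=np.array([.148,.989,0])
def best(x,z):
    m=(C0+F0)/2; p=m+u*(x+.002); p[2]=z; q=proj('d5',p); i,j=int(q[0]),int(q[1])
    T=cv2.resize(a[j-8:j+9,i-8:i+9],None,fx=5,fy=5,interpolation=cv2.INTER_CUBIC)
    S=cv2.resize(b[j-16:j+17,i-16:i+17],None,fx=5,fy=5,interpolation=cv2.INTER_CUBIC)
    m=cv2.minMaxLoc(cv2.matchTemplate(S,T,cv2.TM_CCOEFF_NORMED)); 
    p2=p+[0,0,.01]; q2=proj('d5',p2)
    return q,round(m[1],3),np.array(m[3])/5-8,'px/cm up',q2[1]-q[1]
for x in(-.15,-.194,.0,.035,.069,.15):print(x,best(x,.03 if abs(x)<.1 else .06))
"
```

```text
-0.15 ((np.float64(281.6104465637759), np.float64(213.25622045416793)), 0.733, array([ 1.4, -2.4]), 'px/cm up', np.float64(-2.4675121005612652))
-0.194 ((np.float64(287.683399187445), np.float64(225.05512073192983)), 0.733, array([-6. ,  1.2]), 'px/cm up', np.float64(-2.4575702582766894))
0.0 ((np.float64(263.1271730371628), np.float64(184.95209889313674)), 0.798, array([-2.6, -8. ]), 'px/cm up', np.float64(-2.3770339882835856))
0.035 ((np.float64(259.3990620844787), np.float64(177.55474903546343)), 0.851, array([ 0.2, -0.8]), 'px/cm up', np.float64(-2.3735093501263407))
0.069 ((np.float64(255.91936908096122), np.float64(170.6503122118264)), 0.852, array([-0.2, -0.6]), 'px/cm up', np.float64(-2.3685430269933647))
0.15 ((np.float64(248.07027492654467), np.float64(148.09234301762424)), 0.447, array([ 2. , -5.6]), 'px/cm up', np.float64(-2.433812502434506))
```

>>> move_arm --targets '[[[0, 0, 0.1], [0, 0, 0], 0], [[0, 0, 0.1], [0, 0, 0], 0], [[0, 0, 0], [0, 0, 0], 0], [[0, 0, 0], [0, 0, 0], 0]]'

```text
time: 22.92
ee_pos: [0.5757, 0.2367, 0.0197]
eef_rot: [0.074, 0.997, 0.0, -0.0]
ft_force: [0.2, 2.3, -1.9]
width: 0.0093
grip_force: 40.2
```

>>> move_arm --targets '[[[0, 0, 0.1], [0, 0, 0], 0], [[0, 0, 0.1], [0, 0, 0], 0], [[0, 0, 0], [0, 0, 0], 0], [[0, 0, 0], [0, 0, 0], 0]]'

```text
time: 23.42
ee_pos: [0.5761, 0.2367, 0.0186]
eef_rot: [0.074, 0.997, 0.0, 0.0]
ft_force: [-1.7, 1.4, 6.1]
width: 0.0092
grip_force: 40.4
```

The far end has touched down (F_z is now +6 N). I'll release gently and rise clear.

>>> move_arm --targets '[[[0, 0, 0], [0, 0, 0], 8], [[0, 0, 0], [0, 0, 0], 15], [[0, 0, 0], [0, 0, 0], 25], [[0, 0, 0], [0, 0, 0], 37], [[0, 0, 0], [0, 0, 0], 37], [[0, 0, -1], [0, 0, 0], 37], [[0, 0, -3], [0, 0, 0], 37], [[0, 0, -5], [0, 0, 0], 37], [[0, 0, -6], [0, 0, 0], 37], [[0, 0, -6], [0, 0, 0], 37], [[0, 0, -3], [0, 0, 0], 37], [[0, 0, 0], [0, 0, 0], 37], [[0, 0, 0], [0, 0, 0], 37], [[0, 0, 0], [0, 0, 0], 37]]'

```text
time: 25.18
ee_pos: [0.5752, 0.2365, 0.2566]
eef_rot: [0.074, 0.997, -0.001, -0.001]
ft_force: [-0.8, -0.5, -0.6]
width: 0.032
grip_force: 0.0
```

```bash
python3 -c "
from h import *
delta(F0)
a=shot('scene','s9')[110:260,210:360];b=shot('side','d9')[125:245,220:340]
o=np.hstack([cv2.resize(x,(400,400),interpolation=cv2.INTER_CUBIC) for x in(a,b)])
cv2.imwrite('pics/c9.png',np.clip(o*1.3,0,255).astype('uint8'))"
```

```text
t 25.18 tcp [0.5752 0.2365 0.2566] w 0.032 F [-0.8 -0.5 -0.6] grip 0.0 j [-0.78  0.32  0.41  1.44 -0.13  1.41  1.05]
yaw tool y 81.53 tilt [ 0.0016 -0.0012 -1.    ]
tool delta cm [-0.69 -0.05 20.85]
```

View pics/c9.png

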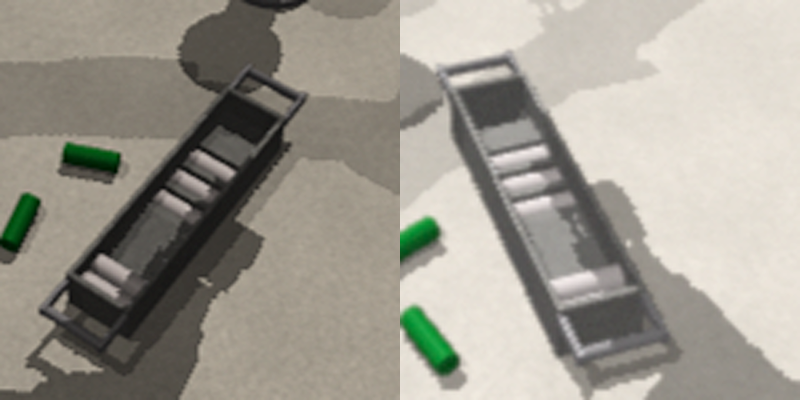

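The final picture shows the board flat, with its bars at the same pixels as before the second lift. Three rollers fill the pockets, the two surplus rollers lie at the channel end, and the gripper is clear.

```bash
python3 -c "
from bench import r
print(r.close_job())"
```

```text
the job is handed in; nothing more can be done
None
```

I handed the job in at about 25 s: the last pictures show a roller in each pocket, the other two in the channel, and the board flat and released, but `r.close_job()` returned no verdict.

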